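Fit the matching keyed hub on the wire winder and turn it to its stop

ROBOT

A 6-joint arm with a two-finger parallel gripper is mounted at the origin on the work surface. World frame = base frame: x ahead of the robot, y to its left, z up, the work surface at z = 0. Lengths are in mm, angles in rad, forces in N, time in s.
With the tool pointing down it reaches from about 325 to 900 mm from the base axis. Payload 6.1 kg.
Tool frame: the origin (TCP) lies at the very end of the fingers, on their centre line; the grasp point (between the pads) lies 19 mm behind it (r.pinch_z is the distance from the TCP to the grasp point, in mm); z points along the fingers, x is the direction in which the jaws open and shut, and the axes are right-handed (so a half turn about z gives the same grasp; the last joint's range is limited). The gripper opens to 87 mm and grips with 3 to 60 N. Pads are 19 mm wide; open, the fingers measure 117 mm over their backs; the gripper's body (75 mm by 190 mm) begins 51 mm behind the grasp point.
Start: joints at [1.044, 0.22, 1.526, -0, 1.395, -0.126], TCP at [243.845, 575.461, 222.538] pointing down, gripper open.
Joint ranges: [-2.98, 2.98], [-0.91, 2.08], [0.09, 2.57], [-1.24, 4.39], [0.2, 2.65], [-2.68, 2.68]. Speed limits (rad/s): [2.57, 2.57, 3.01, 3.14, 3.14, 3.14].

INTERFACE

Orientations are given as a unit quaternion [w, x, y, z].
In Python, from cell import r, vision, ticket gives the robot as it stands.
- The arm moves only by the tool move_arm, never from a script. Its argument "series" is a list of rows, each an object of numbers: "dx", "dy", "dz": the shift along the tool's x, y, z in m; "ax", "ay", "az": the turn, a rotation vector about the tool's x, y, z in degrees; "gripper": the opening, from 0 (shut) to 1 (fully open). In form: [{"dx": .., "dy": .., "dz": .., "ax": .., "ay": .., "az": .., "gripper": ..}, ...]. A call has 1 to 12 rows; each row shifts and turns the commanded pose from where the row before left it, along the tool's axes as they then stand; what a row does not reach is not made up. A row lasts 1/8 s, in which the tool goes at most 62.5 mm and 10.7 degrees, less where a joint would pass 70% of its speed; a pose out of reach is approached as far as the arm can. A call is refused whole if a number of a shift passes 0.0625 or a number of a turn 10.7, either way. A call with a gripper value outside its range is refused whole. The fingers move at their own pace and stop on an object; "squeeze" is the grip in N (left out, the last holds). Time passes only in rows, so rows that do not move let the fingers close. It gives the time, the measured TCP pose, the force and the opening at its end, in the units of the state.
- r.sense(): the state, without advancing time (a new reading comes with each control period).
- vision.capture(name): name is "scene" or "top" or "wrist"; returns (picture, depth): 400x640x3 uint8, red, green, blue; 400x640 float32, mm along the optical axis (not along the pixel's ray), 0 where there is no reading.
- vision.camera_model(name): a dict with "vfov" (degrees; the focal length in pixels is half the picture's height over the tangent of half this angle, whatever the lens; pixels are square), "cx", "cy" (the principal point, pixels), "xyz" and "rotation" of the camera in the world; the wrist camera has in their place "tool_from_camera" (4x4, takes a point from camera to tool coordinates, whose origin is the TCP and whose axes are the tool frame's). Camera axes: x right, y down, z forward; pixel columns grow to the right and rows downward; lengths in mm; the calibration is good to about 2 mm. A picture is of the moment at which its call begins: read the wrist's pose just before it. camera_model takes no time and is no camera call.
- ticket.close_job(): hands the job in, once; it reports no verdict.
The state is a dict: "time_s": time; "joints": joint angles; "dq": joint speeds; "joint_torque": joint torques, N m; "tcp_pos": TCP position; "eef_rot": TCP orientation; "contact_force": force on the tool from outside, world axes, zero at the start; "ft_torque": the same for the moment, N m; "opening": finger opening in mm.
Only numpy, scipy, OpenCV 4.12 (cv2) and the standard library are available. Lean on these libraries where they do the work, as an engineer would, in place of code of your own. Each camera call takes 0.05 s, during which the arm holds its last target. There are 200 camera calls.

TASK

Pick the wooden hub whose keyways match the keys on the winder's steel shaft and fit it over the shaft, fully down on the shoulder. Then turn hub and shaft together clockwise, seen from above, until the pointer meets the stop post, and let go. Leave the other two hubs, the pliers, the jar, the bangle and the screwdriver where they are.

Things in the scene. Friction and masses are not known exactly. Their poses are not given: they have to be found in the camera images.
- hub_a_center (a point): Wooden hub: round boss 56 mm in diameter on a flange 90 mm in diameter, 6 mm thick, at its foot; 64 mm high, 170 g, upright on the table. Through bore 27 mm in diameter; keyways (slots 14 mm wide, reaching 21.5 mm from the axis) run its whole height. ONE keyway, along its own +x. Point: on the axis, 32 mm above the foot; z up.
- hub_b_center (a point): Wooden hub: round boss 56 mm in diameter on a flange 90 mm in diameter, 6 mm thick, at its foot; 64 mm high, 170 g, upright on the table. Through bore 27 mm in diameter; keyways (slots 14 mm wide, reaching 21.5 mm from the axis) run its whole height. TWO keyways a right angle apart, along its own +x and +y. Point: on the axis, 32 mm above the foot; z up.
- hub_c_center (a point): Wooden hub: round boss 56 mm in diameter on a flange 90 mm in diameter, 6 mm thick, at its foot; 64 mm high, 170 g, upright on the table. Through bore 27 mm in diameter; keyways (slots 14 mm wide, reaching 21.5 mm from the axis) run its whole height. TWO keyways opposite each other, along its own +x and -x. Point: on the axis, 32 mm above the foot; z up.
- shaft_seat (a point): Centre of the top of the winder's shoulder disc (60 mm in diameter, 40 mm above the table), where the hub's foot sits; z up the shaft, the frame turns with the shaft. The upright steel shaft is 22 mm in diameter and ends 74 mm above the point, the last 10 mm a cone. Two keys, along +x and +y, 10 mm wide, reach 19 mm from the axis and 38 mm up from the shoulder, the last 8 mm tapered.
- shaft (a joint): Winder shaft's angle, rad: grows clockwise seen from above, from 0 to 1.3, where the pointer meets the stop post and it turns no further. Light friction (0.1 N m); stays where left. A fitted hub has 2 mm of play each way round the shaft and turns 0.12 rad or so each way before the keys drive it.
- winder: The winder's fixed wooden base block, 170 x 150 mm, 28 mm high; origin under its centre, below the shaft's axis. The shaft carries a flat pointer bar just below the shoulder's top, along shaft_seat's +x, to 68 mm from the axis. The stop post, 12 mm thick and 14 mm high, stands on the block 60 mm from the axis, clockwise of the pointer.
- pliers: Bystander: pliers lying on the table, 165 mm long; origin under the middle.
- jar: Bystander: closed glass jar, 60 mm in diameter, 85 mm high; origin at the centre of its underside.
- bangle: Bystander: dark wooden bangle lying flat, 74 mm in diameter, 14 mm high; origin at the centre of its underside.
- screwdriver: Bystander: screwdriver lying on the table, 170 mm long; origin under it near the middle.

How it is judged:
By the outcome, as a careful person would: the job done as asked, in the order asked, and still so for the second after the job is handed in, with the robot touching nothing.
It also fails if it takes over 48 s, if anything falls off the work surface, if the arm or the gripper's body presses on something with over 40 N, if the wrist force passes 120 N, or if a joint passes its speed limit or range.

## Working session

There is one attempt and no reset: what is moved stays moved. The work goes in short steps, Python scripts to look and compute and a tool call to move; the robot and the scene stay as the last step left them, time stands still between calls to the robot, and variables do not carry over. Pictures are saved under pics/ and viewed, about 8 in all and at most 12, crops included, and the job is handed in when it is done.

Besides the shell and the picture viewer there is one more tool, called after "Emit:" as name(argument=value, ...) on one line, values as JSON. move_arm: Moves the arm, as the interface text tells. Its arguments: {"type":"object","properties":{"series":{"type":"array","items":{"type":"object","properties":{"dx":{"type":"number"},"dy":{"type":"number"},"dz":{"type":"number"},"ax":{"type":"number"},"ay":{"type":"number"},"az":{"type":"number"},"gripper":{"type":"number"}}}},"squeeze":{"type":"number"}},"required":["series"]}

```bash
ls; mkdir -p pics; python3 - <<'E'
from cell import r,vision
import cv2,numpy as np
print(r.sense())
for n in ["scene","top","wrist"]:
    p,d=vision.capture(n); np.savez(f"{n}0.npz",p=p,d=d); cv2.imwrite(f"pics/{n}0.png",p[:,:,::-1]); m=vision.camera_model(n); print(n,{k:(np.round(v,4).tolist() if hasattr(v,'__len__') else v) for k,v in m.items()})
E
```

```text
pics
{'time_s': 0.0, 'joints': array([ 1.04391022e+00,  2.21226522e-01,  1.52759335e+00, -1.98012876e-05,
        1.39474797e+00, -1.26112326e-01]), 'dq': array([-0.00059581, -0.00081822, -0.00052429,  0.00119554, -0.00064506,
       -0.00148467]), 'joint_torque': array([-1.14778677e-04, -4.94613898e+01, -3.87370527e+01,  6.96704350e-02,
        5.74169517e-02, -1.43137627e-04]), 'tcp_pos': array([243.52934265, 574.9186241 , 221.44644341]), 'eef_rot': array([ 4.46204578e-04,  8.33704491e-01,  5.52209966e-01, -8.81103499e-04]), 'contact_force': array([ 0.20315046, -0.52400859, -0.07797225]), 'ft_torque': array([ 0.04323942,  0.03065085, -0.02166149]), 'opening': 86.94307687737172}
scene {'vfov': 51.153248568096714, 'cx': 322.0179660955839, 'cy': 195.76442254529513, 'xyz': [1219.1535, 656.0338, 888.2877], 'rotation': [-0.1716, 0.3555, 0.8383, -0.3761]}
top {'vfov': 44.497037570153495, 'cx': 320.1476288368516, 'cy': 196.2142030595143, 'xyz': [340.8487, 45.5195, 1395.6545], 'rotation': [0.0457, -0.7034, 0.7071, -0.0556]}
wrist {'vfov': 58.71667319337193, 'cx': 315.9477167797547, 'cy': 195.8818584867889, 'tool_from_camera': [[1.0, -0.0012, -0.0006, 0.2091], [0.0013, 0.9651, 0.2617, -71.687], [0.0003, -0.2617, 0.9651, -161.5865], [0.0, 0.0, 0.0, 1.0]]}
```

View pics/top0.png

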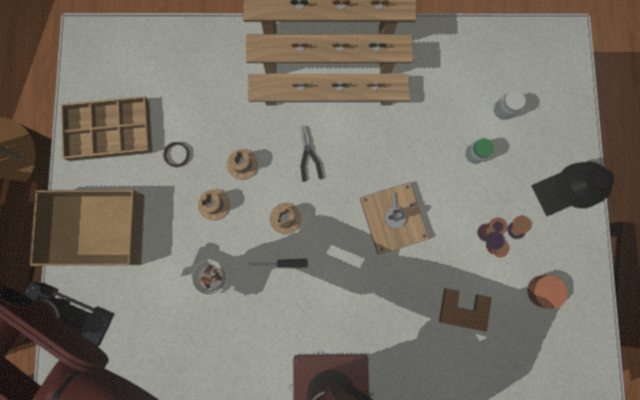

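View pics/scene0.png

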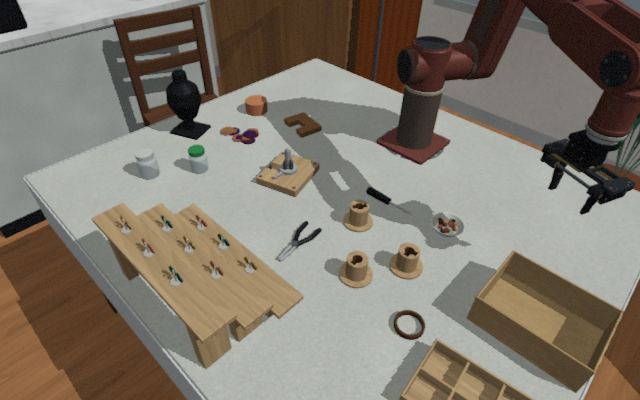

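The top view shows the hubs at about (242,163), (213,204) and (285,217), and the winder at (395,217). The scene view agrees. Next I'll enlarge these areas.

```bash
cat > h.py <<'E'
from cell import r,vision
import numpy as np,cv2
from scipy.spatial.transform import Rotation as R
def rot(q): return R.from_quat([q[1],q[2],q[3],q[0]]).as_matrix()
def cam(n,s=None):
    m=vision.camera_model(n); f=200/np.tan(np.radians(m['vfov']/2))
    if n=="wrist":
        T=np.array(m['tool_from_camera']); M=rot(s['eef_rot']); Rc=M@T[:3,:3]; o=M@T[:3,3]+np.array(s['tcp_pos'])
    else:
        q=np.array(m['rotation']); Rc=rot(q) if q.shape==(4,) else q; o=np.array(m['xyz'])
    return f,m['cx'],m['cy'],Rc,o
def ray(c,uv,z):
    f,cx,cy,Rc,o=c; uv=np.atleast_2d(uv).astype(float)
    d=np.c_[(uv[:,0]-cx)/f,(uv[:,1]-cy)/f,np.ones(len(uv))]@Rc.T
    return o+d*((z-o[2])/d[:,2])[:,None]
def proj(c,P):
    f,cx,cy,Rc,o=c; p=(np.atleast_2d(P)-o)@Rc
    return np.c_[cx+f*p[:,0]/p[:,2],cy+f*p[:,1]/p[:,2]]
def cloud(c,d):
    v,u=np.mgrid[:400,:640]; f,cx,cy,Rc,o=c
    return np.stack([(u-cx)/f*d,(v-cy)/f*d,d],-1)@Rc.T+o
E
python3 - <<'E'
from h import *
c=cam("top")
z=np.load("top0.npz"); p=z['p']; P=cloud(c,z['d'])
for n,uv,h in [("h1",(242,160),64),("h2",(212,201),64),("h3",(285,215),64),("shaft",(395,214),100),("block",(395,217),28)]:
    print(n,ray(c,uv,h)[0].round(1))
# boss centres by depth: points of height 50..80
m=((P[...,2]>50)&(P[...,2]<75)).astype(np.uint8); m[:,:185]=0;m[:,440:]=0;m[:120]=0;m[280:]=0
k,l,st,ce=cv2.connectedComponentsWithStats(m)
for i in range(1,k):
    if st[i,4]>30:
        q=P[l==i]; print(st[i].tolist(),ce[i].round(1),q.mean(0).round(1), np.percentile(q[:,2],90))
        print(ray(c,ce[i],64).round(1))
im=cv2.resize(p[140:240,190:270],None,fx=7,fy=7,interpolation=cv2.INTER_CUBIC)
a=lambda x0,y0,w,h,s:cv2.resize(p[y0:y0+h,x0:x0+w],(int(w*s),int(h*s)),interpolation=cv2.INTER_CUBIC)
s=6
im=np.hstack([np.vstack([a(220,140,48,48,s),a(190,180,48,48,s)]),np.vstack([a(262,193,48,48,s),a(371,190,48,48,s)])])
im=np.clip(im*1.5,0,255).astype(np.uint8)
cv2.imwrite("pics/c1.png",im[:,:,::-1])
E
```

```text
h1 [635.6 242.6  64. ]
h2 [521.1 322.7  64. ]
h3 [481.6 122.7  64. ]
shaft [ 479.1 -172.7  100. ]
block [ 478.2 -184.6   28. ]
[229, 150, 21, 21, 270] [239.3 160.4] [634.6 249.9  63.8] 68.14469157736396
[[634.6 249.9  64. ]]
[200, 192, 21, 21, 268] [210.1 202.5] [517.2 327.8  63.4] 68.14746627769769
[[517.1 327.7  64. ]]
[274, 207, 21, 20, 243] [283.9 216.5] [477.5 125.8  64.5] 68.35091880824984
[[477.5 125.8  64. ]]
```

View pics/c1.png

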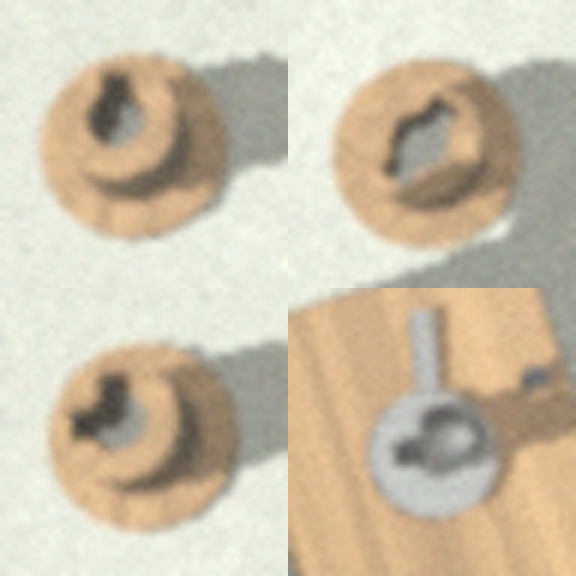

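The hub at top pixel (210,202), lower-left in the crop, has two keyways a right angle apart, pointing up and left. That makes it hub_b. The shaft's pointer points up with the second key to the left, and the stop post is to the upper right. I'll move the wrist camera over hub_b.

Emit:
move_arm(series=[{"dx": -0.015,"dy": 0.0525,"dz": 0.0075},{"dx": -0.015,"dy": 0.0525,"dz": 0.0075},{"dx": -0.015,"dy": 0.0525,"dz": 0.0075},{"dx": -0.015,"dy": 0.0525,"dz": 0.0075},{"dx": -0.015,"dy": 0.0525,"dz": 0.0075},{"dx": -0.015,"dy": 0.0525,"dz": 0.0075},{"dx": -0.015,"dy": 0.0525,"dz": 0.0075},{"dx": -0.015,"dy": 0.0525,"dz": 0.0075},{},{}])

```text
invalid input
```

```bash
python3 - <<'E'
from h import *
s=r.sense(); p,d=vision.capture("wrist"); np.savez("w1.npz",p=p,d=d,q=s['eef_rot'],t=s['tcp_pos'])
print(s['tcp_pos'],s['eef_rot'],s['time_s'])
c=cam("wrist",s); P=cloud(c,d); print(proj(c,[[517,328,64],[517,328,0]]))
cv2.imwrite("pics/w1.png",p[:,:,::-1])
E
```

```text
[243.60804278 575.03703986 221.67299768] [ 3.35246392e-04  8.33716367e-01  5.52192386e-01 -6.90288647e-04] 0.15
[[213.80769105 469.43469382]
 [227.03774354 421.82858697]]
```

View pics/w1.png

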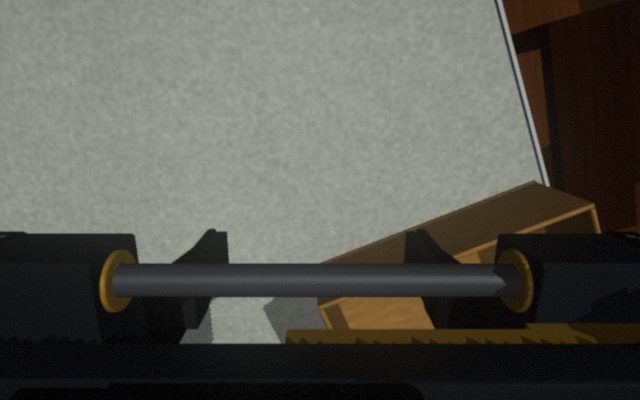

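The move was refused, probably because of the empty rows. In the wrist view the fingers fill the rows below about 230, so the clear area is rows 0–230. I'll resend with complete rows.

Emit:
move_arm(series=[{"dx": -0.015,"dy": 0.0525,"dz": 0.0075},{"dx": -0.015,"dy": 0.0525,"dz": 0.0075},{"dx": -0.015,"dy": 0.0525,"dz": 0.0075},{"dx": -0.015,"dy": 0.0525,"dz": 0.0075},{"dx": -0.015,"dy": 0.0525,"dz": 0.0075},{"dx": -0.015,"dy": 0.0525,"dz": 0.0075},{"dx": -0.015,"dy": 0.0525,"dz": 0.0075},{"dx": -0.015,"dy": 0.0525,"dz": 0.0075},{"dx": 0,"dy": 0,"dz": 0},{"dx": 0,"dy": 0,"dz": 0}], squeeze=30)

```text
invalid input
```

Emit:
move_arm(series=[{"dx": -0.015,"dy": 0.0525,"dz": 0.0075,"ax": 0,"ay": 0,"az": 0,"gripper": 1},{"dx": -0.015,"dy": 0.0525,"dz": 0.0075,"ax": 0,"ay": 0,"az": 0,"gripper": 1}])

```text
time_s: 0.45
tcp_pos: [329.1, 506.4, 207.2]
eef_rot: [0.0, 0.833, 0.553, 0.0]
contact_force: [0.2, -1.0, 0.9]
opening: 86.9
```

Emit:
move_arm(series=[{"dx": -0.015,"dy": 0.0525,"dz": 0.0075,"ax": 0,"ay": 0,"az": 0,"gripper": 1},{"dx": -0.015,"dy": 0.0525,"dz": 0.0075,"ax": 0,"ay": 0,"az": 0,"gripper": 1},{"dx": -0.015,"dy": 0.0525,"dz": 0.0075,"ax": 0,"ay": 0,"az": 0,"gripper": 1},{"dx": -0.015,"dy": 0.0525,"dz": 0.0075,"ax": 0,"ay": 0,"az": 0,"gripper": 1},{"dx": -0.015,"dy": 0.0525,"dz": 0.0075,"ax": 0,"ay": 0,"az": 0,"gripper": 1},{"dx": -0.015,"dy": 0.0525,"dz": 0.0075,"ax": 0,"ay": 0,"az": 0,"gripper": 1},{"dx": 0,"dy": 0,"dz": 0,"ax": 0,"ay": 0,"az": 0,"gripper": 1},{"dx": 0,"dy": 0,"dz": 0,"ax": 0,"ay": 0,"az": 0,"gripper": 1}])

```text
time_s: 1.45
tcp_pos: [583.3, 301.1, 162.1]
eef_rot: [-0.0, 0.834, 0.552, -0.0]
contact_force: [-0.1, 0.1, -0.1]
opening: 87.1
```

```bash
cat >> h.py <<'E'
def snap(k):
    s=r.sense(); p,d=vision.capture("wrist"); np.savez(k+".npz",p=p,d=d,q=s['eef_rot'],t=s['tcp_pos'])
    cv2.imwrite(f"pics/{k}.png",p[:,:,::-1]); return s,p,d,cam("wrist",s)
E
python3 - <<'E'
from h import *
s,p,d,c=snap("w2"); P=cloud(c,d)
print(s['tcp_pos'],s['eef_rot'],s['time_s'],proj(c,[[517,328,64],[517,328,0]]))
m=((P[...,2]>45)&(P[...,2]<80)).astype(np.uint8); m[230:]=0
k,l,st,ce=cv2.connectedComponentsWithStats(m)
for i in range(1,k):
    if st[i,4]>100: print(st[i],ce[i],P[l==i].mean(0))
E
```

```text
[583.27202098 301.12447512 162.09376395] [-3.68773817e-04  8.33903241e-01  5.51910322e-01 -4.94691676e-04] 1.45 [[314.16092805  99.90231906]
 [314.56336124  99.90348811]]
[ 584    0   49   29 1051] [606.85442436  11.71455756] [541.30724945 530.16437415  61.96229142]
[ 279   60   79   81 3599] [316.59071964  99.22811892] [517.4919174  329.66982771  62.82076592]
[   4  121   93   76 5079] [ 49.50521756 157.5463674 ] [477.90927789 129.62624439  59.80521351]
```

View pics/w2.png

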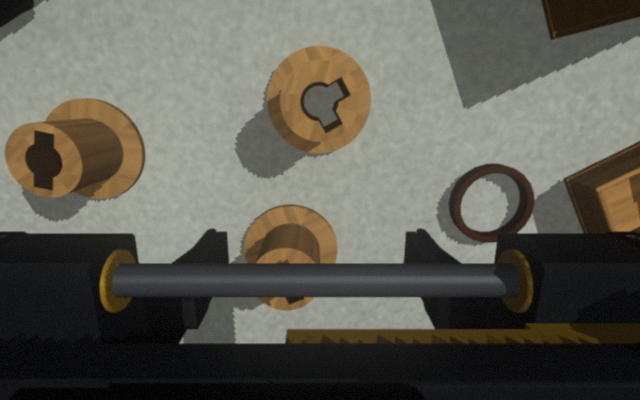

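The wrist view shows hub_b at (317,99) with its keyways toward about (345,88) and (333,122). I'll measure its axis and keyway directions.

```bash
cat >> h.py <<'E'
def holes(c,p,d,guess,z):
    """hub axis and keyway angles (deg, world) from a view from above; top at height z"""
    P=cloud(c,d); top=(np.abs(P[...,2]-z)<12)&(np.hypot(P[...,0]-guess[0],P[...,1]-guess[1])<40)
    cn=max(cv2.findContours(top.astype(np.uint8),cv2.RETR_EXTERNAL,cv2.CHAIN_APPROX_NONE)[0],key=cv2.contourArea)
    W=ray(c,cv2.convexHull(cn)[:,0],z)[:,:2]; (cx,cy),rad=cv2.minEnclosingCircle(W.astype(np.float32))
    A=np.c_[2*W,np.ones(len(W))]; q=np.linalg.lstsq(A,(W**2).sum(1),rcond=None)[0]; ctr=q[:2]
    f=np.zeros(top.shape,np.uint8); cv2.drawContours(f,[cv2.convexHull(cn)],-1,1,-1)
    f=cv2.erode(f,np.ones((9,9)))
    hsv=cv2.cvtColor(p,cv2.COLOR_RGB2HSV).astype(int); hole=(f>0)&((hsv[...,2]<75)|(hsv[...,1]<60))
    v,u=np.nonzero(hole); H=ray(c,np.c_[u,v],z)[:,:2]
    bore=H[np.hypot(*(H-ctr).T)<13]
    rel=H-ctr; rr=np.hypot(*rel.T); a=np.degrees(np.arctan2(rel[:,1],rel[:,0])); s=(rr>15.5)&(rr<24)
    hist=np.histogram(a[s],36,(-180,180))[0]
    return ctr,rad,hist,a[s],H,rel
E
python3 - <<'E'
from h import *
z=np.load("w2.npz"); s=dict(eef_rot=z['q'],tcp_pos=z['t']); c=cam("wrist",s)
ctr,rad,hist,a,H,rel=holes(c,z['p'],z['d'],(517.5,329.7),64)
print(ctr,rad,hist.tolist(),len(H), H.mean(0), np.hypot(*rel.T).max())
E
```

```text
[518.99343748 330.38146256] 27.897293090820312 [0, 0, 0, 0, 0, 0, 0, 0, 0, 0, 0, 0, 0, 0, 0, 0, 11, 40, 39, 42, 36, 1, 0, 0, 0, 22, 44, 41, 41, 32, 0, 0, 0, 0, 0, 0] 1583 [521.26333726 333.63432526] 22.17643084758165
```

```bash
cat >> h.py <<'E'
def keyfit(H,ctr,near):
    """iterate: angle and centre from two slots a right angle apart (near: rough angle of own +x)"""
    th=np.radians(near); ctr=np.array(ctr,float)
    for _ in range(8):
        e=np.array([[np.cos(th),np.sin(th)],[-np.sin(th),np.cos(th)]]); L=(H-ctr)@e.T
        A=L[(L[:,0]>14)&(abs(L[:,1])<10)]; B=L[(L[:,1]>14)&(abs(L[:,0])<10)]
        # slot A: y=oy+t*x ; slot B: x=ox-t*y
        M=np.r_[np.c_[A[:,0],0*A[:,0],0*A[:,0]+1],np.c_[-B[:,1],0*B[:,0]+1,0*B[:,0]]]
        t,ox,oy=np.linalg.lstsq(M,np.r_[A[:,1],B[:,0]],rcond=None)[0]
        th+=.7*np.arctan(t); ctr+=.7*np.array([ox,oy])@e
    return np.degrees(th),ctr,(len(A),len(B),np.ptp(A[:,1]),np.ptp(B[:,0]),L[:,0].max(),L[:,1].max())
E
python3 - <<'E'
from h import *
z=np.load("w2.npz"); s=dict(eef_rot=z['q'],tcp_pos=z['t']); c=cam("wrist",s)
ctr,rad,hist,a,H,rel=holes(c,z['p'],z['d'],(517.5,329.7),64)
print([a[(a>l)&(a<l+60)].mean() for l in (-30,65)])
for n in (0,8): print(keyfit(H,ctr,n))
E
```

```text
[np.float64(8.136977707079224), np.float64(95.83015101795954)]
(np.float64(-2.1447442852765617), array([516.84892526, 333.1530634 ]), (252, 129, np.float64(15.559381903816133), np.float64(13.347696547313735), np.float64(24.11304235451554), np.float64(19.16761265794711)))
(np.float64(20.02831215411691), array([523.65230331, 328.35925165]), (123, 264, np.float64(13.396952346338384), np.float64(14.27575595156007), np.float64(19.498107908548523), np.float64(24.232932884108376)))
```

Emit:
move_arm(series=[{"dx": 0.0005,"dy": -0.024,"dz": 0.015,"ax": 0,"ay": 0,"az": 0,"gripper": 1},{"dx": 0.0005,"dy": -0.024,"dz": 0.015,"ax": 0,"ay": 0,"az": 0,"gripper": 1},{"dx": 0.0005,"dy": -0.023,"dz": 0.015,"ax": 0,"ay": 0,"az": 0,"gripper": 1},{"dx": 0,"dy": 0,"dz": 0.03,"ax": 0,"ay": 0,"az": 0,"gripper": 1},{"dx": 0,"dy": 0,"dz": 0.03,"ax": 0,"ay": 0,"az": 0,"gripper": 1},{"dx": 0,"dy": 0,"dz": 0.025,"ax": 0,"ay": 0,"az": 0,"gripper": 1},{"dx": 0,"dy": 0,"dz": 0.012,"ax": 0,"ay": 0,"az": 0,"gripper": 1},{"dx": 0,"dy": 0,"dz": 0,"ax": 0,"ay": 0,"az": 0,"gripper": 1},{"dx": 0,"dy": 0,"dz": 0,"ax": 0,"ay": 0,"az": 0,"gripper": 1}])

```text
time_s: 2.62
tcp_pos: [519.6, 331.0, 21.9]
eef_rot: [0.0, 0.834, 0.552, 0.001]
contact_force: [0.9, 0.9, 0.0]
opening: 87.0
```

Emit:
move_arm(series=[{"dx": 0,"dy": 0,"dz": 0,"ax": 0,"ay": 0,"az": 0,"gripper": 0},{"dx": 0,"dy": 0,"dz": 0,"ax": 0,"ay": 0,"az": 0,"gripper": 0},{"dx": 0,"dy": 0,"dz": 0,"ax": 0,"ay": 0,"az": 0,"gripper": 0},{"dx": 0,"dy": 0,"dz": 0,"ax": 0,"ay": 0,"az": 0,"gripper": 0},{"dx": 0,"dy": 0,"dz": 0,"ax": 0,"ay": 0,"az": 0,"gripper": 0},{"dx": 0,"dy": 0,"dz": 0,"ax": 0,"ay": 0,"az": 0,"gripper": 0}], squeeze=30)

```text
time_s: 3.38
tcp_pos: [519.1, 330.2, 20.6]
eef_rot: [0.0, 0.834, 0.552, 0.0]
contact_force: [0.3, -0.2, 1.7]
opening: 55.1
```

Emit:
move_arm(series=[{"dx": 0,"dy": 0,"dz": -0.01,"ax": 0,"ay": 0,"az": 0,"gripper": 0},{"dx": 0,"dy": 0,"dz": -0.025,"ax": 0,"ay": 0,"az": 0,"gripper": 0},{"dx": 0,"dy": 0,"dz": -0.035,"ax": 0,"ay": 0,"az": 0,"gripper": 0},{"dx": 0,"dy": 0,"dz": -0.035,"ax": 0,"ay": 0,"az": 0,"gripper": 0},{"dx": -0.01,"dy": 0.005,"dz": -0.03,"ax": 0,"ay": 0,"az": 0,"gripper": 0},{"dx": -0.03,"dy": 0.014,"dz": 0,"ax": 0,"ay": 0,"az": 0,"gripper": 0},{"dx": -0.044,"dy": 0.021,"dz": 0,"ax": 0,"ay": 0,"az": 0,"gripper": 0},{"dx": -0.044,"dy": 0.021,"dz": 0,"ax": 0,"ay": 0,"az": 0,"gripper": 0},{"dx": -0.044,"dy": 0.021,"dz": 0,"ax": 0,"ay": 0,"az": 0,"gripper": 0},{"dx": -0.044,"dy": 0.021,"dz": 0,"ax": 0,"ay": 0,"az": 0,"gripper": 0},{"dx": -0.044,"dy": 0.021,"dz": 0,"ax": 0,"ay": 0,"az": 0,"gripper": 0},{"dx": -0.044,"dy": 0.021,"dz": 0,"ax": 0,"ay": 0,"az": 0,"gripper": 0}])

```text
time_s: 4.88
tcp_pos: [533.5, -7.8, 155.9]
eef_rot: [0.0, 0.834, 0.552, 0.0]
contact_force: [0.6, -0.4, -2.5]
opening: 55.5
```

Emit:
move_arm(series=[{"dx": -0.044,"dy": 0.021,"dz": 0,"ax": 0,"ay": 0,"az": 0,"gripper": 0},{"dx": -0.044,"dy": 0.021,"dz": 0,"ax": 0,"ay": 0,"az": 0,"gripper": 0},{"dx": -0.044,"dy": 0.021,"dz": 0,"ax": 0,"ay": 0,"az": 0,"gripper": 0},{"dx": -0.037,"dy": 0.018,"dz": 0,"ax": 0,"ay": 0,"az": 0,"gripper": 0},{"dx": -0.015,"dy": 0.007,"dz": 0,"ax": 0,"ay": 0,"az": 0,"gripper": 0},{"dx": 0,"dy": 0,"dz": 0,"ax": 0,"ay": 0,"az": 0,"gripper": 0},{"dx": 0,"dy": 0,"dz": 0,"ax": 0,"ay": 0,"az": 0,"gripper": 0}])

```text
time_s: 5.75
tcp_pos: [542.9, -208.6, 155.4]
eef_rot: [-0.001, 0.833, 0.553, 0.0]
contact_force: [0.1, -1.2, -2.2]
opening: 55.5
```

```bash
python3 - <<'E'
from h import *
s,p,d,c=snap("w3"); P=cloud(c,d)
print(s['tcp_pos'],s['eef_rot'],s['time_s'],s['opening'],proj(c,[[477,-182,40],[477,-182,114]]))
E
```

```text
[ 542.9492434  -208.58978666  155.36696531] [-5.50414055e-04  8.33469425e-01  5.52565302e-01  4.56530944e-05] 5.75 55.522011082989245 [[314.08669423 100.41588535]
 [313.46597055 100.64156176]]
```

View pics/w3.png

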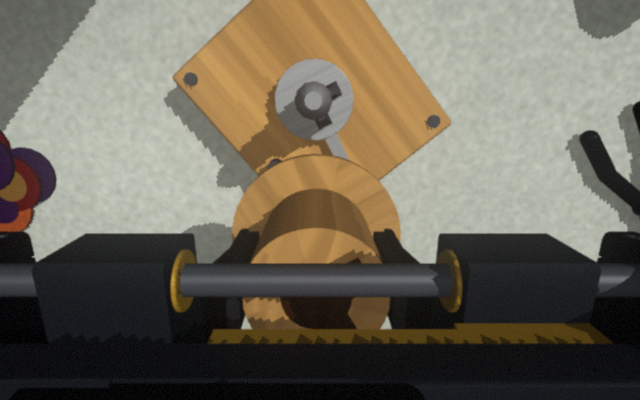

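The wrist view shows the shoulder disc around (314,100), dark keys toward (338,88) and (322,125), and the pointer toward (335,150). The hub is held upright. Next I'll measure the disc centre and the key directions.

```bash
python3 - <<'E'
from h import *
z=np.load("w3.npz"); s=dict(eef_rot=z['q'],tcp_pos=z['t']); c=cam("wrist",s); p,d=z['p'],z['d']
hsv=cv2.cvtColor(p,cv2.COLOR_RGB2HSV).astype(int)
v,u=np.mgrid[:400,:640]; near=np.hypot(u-314,v-100)<50
g=((hsv[...,1]<60)&near).astype(np.uint8)
g2=cv2.morphologyEx(g,cv2.MORPH_OPEN,cv2.getStructuringElement(cv2.MORPH_ELLIPSE,(31,31)))
g2=cv2.morphologyEx(g,cv2.MORPH_CLOSE,np.ones((5,5)))
cn=max(cv2.findContours(g2,0,cv2.CHAIN_APPROX_NONE)[0],key=cv2.contourArea)[:,0]
W=ray(c,cn,40)[:,:2]
ctr=np.array([477,-182.])
for _ in range(6):
    k=abs(np.hypot(*(W-ctr).T)-30)<3; V=W[k]; q=np.linalg.lstsq(np.c_[2*V,np.ones(len(V))],(V**2).sum(1),rcond=None)[0]; ctr=q[:2]
print("disc",ctr,np.sqrt(q[2]+ctr@ctr),k.sum())
dark=(g>0)&(hsv[...,2]<80)
y,x=np.nonzero(dark); K=ray(c,np.c_[x,y],72)[:,:2]-ctr; rr=np.hypot(*K.T); a=np.degrees(np.arctan2(K[:,1],K[:,0]))
m=(rr>13)&(rr<23); print(np.histogram(a[m],24,(-180,180))[0].tolist())
for lo in (-40,55):
    t=m&(a>lo)&(a<lo+80); print(lo,t.sum(),a[t].mean(),K[t].mean(0))
# pointer
t=(rr>0)
far=(hsv[...,1]<60)&(hsv[...,2]>60)&(hsv[...,2]<210)
y,x=np.nonzero(far&(v<153)); K=ray(c,np.c_[x,y],36)[:,:2]-ctr; rr=np.hypot(*K.T); a=np.degrees(np.arctan2(K[:,1],K[:,0])); t=(rr>34)&(rr<46)&(abs(a)<40)
print("pointer",t.sum(),a[t].mean(), a[t].min(),a[t].max())
# shaft tip via depth
P=cloud(c,d); t=(P[...,2]>95)&near&(v<140); print("tip",t.sum(),P[t].mean(0), np.percentile(P[t][:,2],95) if t.any() else 0)
E
```

```text
disc [ 476.86090804 -182.28188107] 29.226163248439157 222
[0, 0, 0, 0, 0, 0, 0, 0, 0, 0, 5, 42, 48, 14, 0, 0, 3, 43, 51, 19, 0, 0, 0, 0]
-40 109 2.0719235166132015 [15.5292007   0.54269039]
55 116 93.62462043428631 [-0.98060331 15.3908749 ]
pointer 162 3.3077374157409096 -5.165018993294012 10.72498317314857
tip 1140 [ 476.39192939 -182.33689273  114.39870754] 114.22996211174451
```

Shaft axis (476.7, −182.3), angle about 3°. The hub is at about 7°, so it needs roughly 4° clockwise. From the same picture I'll check where the hub sits in the grip, using its flange rim.

```bash
python3 - <<'E'
from h import *
from scipy.optimize import least_squares
z=np.load("w3.npz"); s=dict(eef_rot=z['q'],tcp_pos=z['t']); c=cam("wrist",s); p,d=z['p'],z['d']; P=cloud(c,d)
m=((P[...,2]>125)&(P[...,2]<215)).astype(np.uint8); m[:150]=0; m[228:]=0
k,l,st,ce=cv2.connectedComponentsWithStats(m); i=l[200,316]; print(st[i],np.median(P[165:180,300:330,2]))
E_=[]
for row in range(158,222,3):
    xs=np.nonzero(l[row]==i)[0]; E_+=[(xs.min()-.5,row),(xs.max()+.5,row)]
for zz in (134.8,140.8):
    W=ray(c,E_,zz)[:,:2]
    for R0 in (45,None):
        f=(lambda q:np.hypot(W[:,0]-q[0],W[:,1]-q[1])-(R0 or q[2]))
        o=least_squares(f,[540,-208,45],loss='soft_l1'); print(zz,R0,o.x.round(1),np.abs(o.fun).mean().round(2), (rot(s['eef_rot']).T@np.r_[o.x[:2]-s['tcp_pos'][:2],0]).round(1))
M=rot(s['eef_rot']); print(M.round(4).tolist()); print((M.T@np.array([476.7-s['tcp_pos'][0],-182.3-s['tcp_pos'][1],0])).round(1))
E
```

```text
[ 232  154  168   74 9556] 140.10700454887862
134.8 45 [ 542.7 -208.7   45. ] 0.26 [-0.2 -0.2  0. ]
134.8 None [ 543.9 -209.2   45.8] 0.11 [-0.2  1.1 -0. ]
140.8 45 [ 542.6 -208.6   45. ] 0.24 [-0.2 -0.3  0. ]
140.8 None [ 541.7 -208.2   44.3] 0.11 [-0.2 -1.3  0. ]
[[0.3893, 0.9211, -0.0005], [0.9211, -0.3893, 0.001], [0.0007, -0.0009, -1.0]]
[ -1.6 -71.3   0.1]
```

The hub is centred in the grip, within about 0.3 mm. I'll move over the shaft, turn 4° clockwise, and lower it to just above the keys.

Emit:
move_arm(series=[{"dx": 0,"dy": -0.015,"dz": 0,"ax": 0,"ay": 0,"az": 0,"gripper": 0},{"dx": -0.0006,"dy": -0.02,"dz": 0,"ax": 0,"ay": 0,"az": 0,"gripper": 0},{"dx": -0.0005,"dy": -0.02,"dz": 0,"ax": 0,"ay": 0,"az": 0,"gripper": 0},{"dx": -0.0005,"dy": -0.0163,"dz": 0,"ax": 0,"ay": 0,"az": 0,"gripper": 0},{"dx": 0,"dy": 0,"dz": 0,"ax": 0,"ay": 0,"az": 4,"gripper": 0},{"dx": 0,"dy": 0,"dz": 0,"ax": 0,"ay": 0,"az": 0,"gripper": 0},{"dx": 0,"dy": 0,"dz": 0,"ax": 0,"ay": 0,"az": 0,"gripper": 0}])

```text
time_s: 6.68
tcp_pos: [477.1, -183.1, 155.7]
eef_rot: [0.0, 0.852, 0.524, 0.0]
contact_force: [-0.4, -0.8, -3.4]
opening: 55.7
```

```bash
python3 - <<'E'
from h import *
s=r.sense(); M=rot(s['eef_rot']); print(s['tcp_pos'],np.degrees(np.arctan2(M[1,0],M[0,0])),M[2].round(4),s['contact_force'],s['ft_torque'],(M.T@np.array([476.7-s['tcp_pos'][0],-182.3-s['tcp_pos'][1],0])).round(2))
E
```

```text
[ 477.06397601 -183.05370598  155.68218468] 63.172200024511845 [ 1.e-04  2.e-04 -1.e+00] [-0.37673752 -0.7727272  -3.44561545] [ 0.00114878 -0.01877705  0.02513468] [ 0.51 -0.66 -0.  ]
```

Emit:
move_arm(series=[{"dx": 0.0005,"dy": -0.0006,"dz": 0.008,"ax": 0,"ay": 0,"az": 0,"gripper": 0},{"dx": 0,"dy": 0,"dz": 0.008,"ax": 0,"ay": 0,"az": 0,"gripper": 0},{"dx": 0,"dy": 0,"dz": 0.01,"ax": 0,"ay": 0,"az": 0,"gripper": 0},{"dx": 0,"dy": 0,"dz": 0.01,"ax": 0,"ay": 0,"az": 0,"gripper": 0},{"dx": 0,"dy": 0,"dz": 0.01,"ax": 0,"ay": 0,"az": 0,"gripper": 0},{"dx": 0,"dy": 0,"dz": 0.008,"ax": 0,"ay": 0,"az": 0,"gripper": 0},{"dx": 0,"dy": 0,"dz": 0,"ax": 0,"ay": 0,"az": 0,"gripper": 0}])

```text
time_s: 7.55
tcp_pos: [476.0, -182.7, 100.6]
eef_rot: [-0.001, 0.852, 0.523, -0.0]
contact_force: [0.5, 0.3, -2.4]
opening: 55.4
```

Emit:
move_arm(series=[{"dx": 0,"dy": 0,"dz": 0.004,"ax": 0,"ay": 0,"az": 0,"gripper": 0},{"dx": 0,"dy": 0,"dz": 0.004,"ax": 0,"ay": 0,"az": 0,"gripper": 0},{"dx": 0,"dy": 0,"dz": 0.004,"ax": 0,"ay": 0,"az": 0,"gripper": 0},{"dx": 0,"dy": 0,"dz": 0,"ax": 0,"ay": 0,"az": 0,"gripper": 0}])

```text
time_s: 8.05
tcp_pos: [476.2, -182.8, 89.1]
eef_rot: [-0.0, 0.852, 0.523, -0.0]
contact_force: [0.2, -0.0, -1.9]
opening: 55.3
```

The foot is about 10 mm past the key tops with no contact force, so I'll continue.

Emit:
move_arm(series=[{"dx": 0,"dy": 0,"dz": 0.005,"ax": 0,"ay": 0,"az": 0,"gripper": 0},{"dx": 0,"dy": 0,"dz": 0.005,"ax": 0,"ay": 0,"az": 0,"gripper": 0},{"dx": 0,"dy": 0,"dz": 0.005,"ax": 0,"ay": 0,"az": 0,"gripper": 0},{"dx": 0,"dy": 0,"dz": 0.005,"ax": 0,"ay": 0,"az": 0,"gripper": 0},{"dx": 0,"dy": 0,"dz": 0.004,"ax": 0,"ay": 0,"az": 0,"gripper": 0},{"dx": 0,"dy": 0,"dz": 0,"ax": 0,"ay": 0,"az": 0,"gripper": 0}])

```text
time_s: 8.8
tcp_pos: [476.2, -182.8, 65.1]
eef_rot: [-0.0, 0.852, 0.523, -0.0]
contact_force: [0.0, -1.2, -2.1]
opening: 55.5
```

Emit:
move_arm(series=[{"dx": 0,"dy": 0,"dz": 0.0015,"ax": 0,"ay": 0,"az": 0,"gripper": 0},{"dx": 0,"dy": 0,"dz": 0.0015,"ax": 0,"ay": 0,"az": 0,"gripper": 0},{"dx": 0,"dy": 0,"dz": 0.0008,"ax": 0,"ay": 0,"az": 0,"gripper": 0},{"dx": 0,"dy": 0,"dz": 0,"ax": 0,"ay": 0,"az": 0,"gripper": 0}])

```text
time_s: 9.3
tcp_pos: [476.5, -183.0, 61.7]
eef_rot: [0.0, 0.852, 0.523, 0.0]
contact_force: [-0.2, 0.1, -1.5]
opening: 55.7
```

Emit:
move_arm(series=[{"dx": 0,"dy": 0,"dz": 0.0008,"ax": 0,"ay": 0,"az": 0,"gripper": 0},{"dx": 0,"dy": 0,"dz": 0.0006,"ax": 0,"ay": 0,"az": 0,"gripper": 0},{"dx": 0,"dy": 0,"dz": 0,"ax": 0,"ay": 0,"az": 0,"gripper": 0}])

```text
time_s: 9.68
tcp_pos: [476.6, -183.0, 60.6]
eef_rot: [0.0, 0.852, 0.523, 0.0]
contact_force: [-1.2, 0.6, 1.1]
opening: 55.2
```

Emit:
move_arm(series=[{"dx": 0,"dy": 0,"dz": 0.0005,"ax": 0,"ay": 0,"az": 0,"gripper": 0},{"dx": 0,"dy": 0,"dz": 0.0005,"ax": 0,"ay": 0,"az": 0,"gripper": 0},{"dx": 0,"dy": 0,"dz": 0,"ax": 0,"ay": 0,"az": 0,"gripper": 0}])

```text
time_s: 10.05
tcp_pos: [476.6, -183.0, 60.6]
eef_rot: [0.0, 0.852, 0.523, -0.0]
contact_force: [-4.9, 3.0, 11.2]
opening: 55.2
```

Seated: z held at 60.6 mm and the force rose to 11 N. I'll ease off the load and turn clockwise.

Emit:
move_arm(series=[{"dx": 0,"dy": 0,"dz": -0.0007,"ax": 0,"ay": 0,"az": 3,"gripper": 0},{"dx": 0,"dy": 0,"dz": 0,"ax": 0,"ay": 0,"az": 5,"gripper": 0},{"dx": 0,"dy": 0,"dz": 0,"ax": 0,"ay": 0,"az": 6,"gripper": 0},{"dx": 0,"dy": 0,"dz": 0,"ax": 0,"ay": 0,"az": 6,"gripper": 0},{"dx": 0,"dy": 0,"dz": 0,"ax": 0,"ay": 0,"az": 6,"gripper": 0},{"dx": 0,"dy": 0,"dz": 0,"ax": 0,"ay": 0,"az": 4,"gripper": 0},{"dx": 0,"dy": 0,"dz": 0,"ax": 0,"ay": 0,"az": 0,"gripper": 0}])

```text
time_s: 10.92
tcp_pos: [476.8, -182.9, 60.6]
eef_rot: [0.0, 0.959, 0.285, 0.0]
contact_force: [-1.3, 2.4, 6.4]
opening: 55.4
```

```bash
cat > st.py <<'E'
from h import *
s=r.sense(); M=rot(s['eef_rot']); print(s['time_s'],s['tcp_pos'].round(1),"head",np.degrees(np.arctan2(M[1,0],M[0,0])).round(2),"F",s['contact_force'].round(1),"T",s['ft_torque'].round(3),"j6",s['joints'][5].round(2),s['opening'].round(1))
E
python3 st.py
```

```text
Traceback (most recent call last):
  File "st.py", line 2, in <module>
    s=r.sense(); M=rot(s['eef_rot']); print(s['time_s'],s['tcp_pos'].round(1),"head",np.degrees(np.arctan2(M[1,0],M[0,0])).round(2),"F",s['contact_force'].round(1),"T",s['ft_torque'].round(3),"j6",s['joints'][5].round(2),s['opening'].round(1))
                                                                                                                                                                                                                             ^^^^^^^^^^^^^^^^^^
AttributeError: 'float' object has no attribute 'round'
```

```bash
sed -i "s/,s\['opening'\].round(1)//" st.py; python3 st.py
```

```text
10.925 [ 476.8 -182.9   60.6] head 33.07 F [-1.3  2.4  6.4] T [ 0.33   0.463 -0.127] j6 -1.1
```

Emit:
move_arm(series=[{"dx": 0,"dy": 0,"dz": 0,"ax": 0,"ay": 0,"az": 5,"gripper": 0},{"dx": 0,"dy": 0,"dz": 0,"ax": 0,"ay": 0,"az": 6,"gripper": 0},{"dx": 0,"dy": 0,"dz": 0,"ax": 0,"ay": 0,"az": 6,"gripper": 0},{"dx": 0,"dy": 0,"dz": 0,"ax": 0,"ay": 0,"az": 6,"gripper": 0},{"dx": 0,"dy": 0,"dz": 0,"ax": 0,"ay": 0,"az": 6,"gripper": 0},{"dx": 0,"dy": 0,"dz": 0,"ax": 0,"ay": 0,"az": 6,"gripper": 0},{"dx": 0,"dy": 0,"dz": 0,"ax": 0,"ay": 0,"az": 3,"gripper": 0},{"dx": 0,"dy": 0,"dz": 0,"ax": 0,"ay": 0,"az": 0,"gripper": 0}])

```text
time_s: 11.92
tcp_pos: [477.2, -183.6, 60.7]
eef_rot: [0.001, 0.999, -0.041, 0.001]
contact_force: [-0.1, -1.2, 4.4]
opening: 55.6
```

```bash
python3 st.py
```

```text
11.925 [ 477.2 -183.6   60.7] head -4.74 F [-0.1 -1.2  4.4] T [-0.245  0.213  1.104] j6 -0.44
```

The torque about z rose from 0.13 to 1.1 N m after 68° of turning, so the stop has probably been reached. I'll look at it from the scene and top cameras.

```bash
python3 - <<'E'
from h import *
out=[]
for n in ("scene","top"):
    p,d=vision.capture(n); c=cam(n); u,v=proj(c,[476.7,-182.3,50])[0].astype(int); print(n,u,v)
    x0,y0=max(u-40,0),v-40
    a=p[y0:y0+80,x0:x0+80]; out.append(cv2.resize(a,(390,390),interpolation=cv2.INTER_CUBIC))
cv2.imwrite("pics/c2.png",np.clip(np.hstack(out)*1.4,0,255).astype(np.uint8)[:,:,::-1])
E
```

```text
scene 287 164
top 395 216
```

View pics/c2.png

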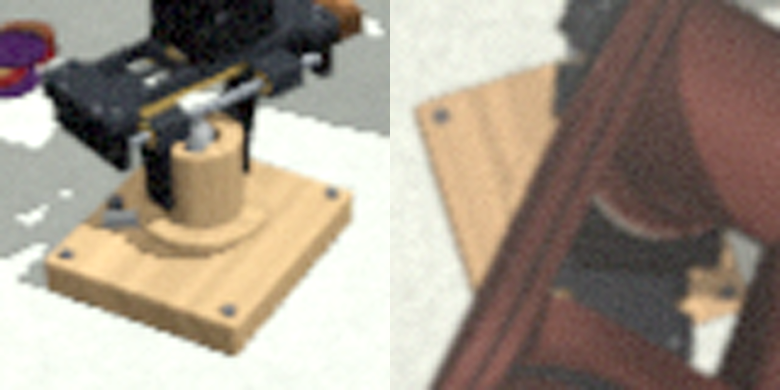

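The scene crop shows the pointer at (120,215) right next to the post at (115,202), and the hub is down. One small extra push will confirm the stop.

Emit:
move_arm(series=[{"dx": 0,"dy": 0,"dz": 0,"ax": 0,"ay": 0,"az": 2,"gripper": 0},{"dx": 0,"dy": 0,"dz": 0,"ax": 0,"ay": 0,"az": 2,"gripper": 0},{"dx": 0,"dy": 0,"dz": 0,"ax": 0,"ay": 0,"az": 0,"gripper": 0}])

```text
time_s: 12.4
tcp_pos: [477.0, -183.3, 60.6]
eef_rot: [0.0, 0.997, -0.078, 0.0]
contact_force: [-0.9, 0.6, 6.8]
opening: 55.6
```

```bash
python3 st.py
```

```text
12.4 [ 477.  -183.3   60.6] head -8.96 F [-0.9  0.6  6.8] T [-0.07   0.256  1.048] j6 -0.36
```

The torque stays near 1.05 N m while the hand turns on, so the hub is slipping in the pads against the stop. I'll let go and rise, then move the camera over the hub to check.

Emit:
move_arm(series=[{"dx": 0,"dy": 0,"dz": 0,"ax": 0,"ay": 0,"az": 0,"gripper": 0.2},{"dx": 0,"dy": 0,"dz": 0,"ax": 0,"ay": 0,"az": 0,"gripper": 1},{"dx": 0,"dy": 0,"dz": 0,"ax": 0,"ay": 0,"az": 0,"gripper": 1},{"dx": 0,"dy": 0,"dz": 0,"ax": 0,"ay": 0,"az": 0,"gripper": 1},{"dx": 0,"dy": 0,"dz": 0,"ax": 0,"ay": 0,"az": 0,"gripper": 1},{"dx": 0,"dy": 0,"dz": 0,"ax": 0,"ay": 0,"az": 0,"gripper": 1}])

```text
time_s: 13.15
tcp_pos: [476.4, -182.9, 59.9]
eef_rot: [-0.0, 0.997, -0.078, -0.0]
contact_force: [0.5, -0.6, 0.2]
opening: 86.2
```

Emit:
move_arm(series=[{"dx": 0,"dy": 0,"dz": -0.015,"ax": 0,"ay": 0,"az": 0,"gripper": 1},{"dx": 0,"dy": 0,"dz": -0.03,"ax": 0,"ay": 0,"az": 0,"gripper": 1},{"dx": 0,"dy": 0,"dz": -0.035,"ax": 0,"ay": 0,"az": 0,"gripper": 1},{"dx": 0,"dy": 0,"dz": -0.03,"ax": 0,"ay": 0,"az": 0,"gripper": 1},{"dx": 0,"dy": 0.024,"dz": 0,"ax": 0,"ay": 0,"az": 0,"gripper": 1},{"dx": 0,"dy": 0.024,"dz": 0,"ax": 0,"ay": 0,"az": 0,"gripper": 1},{"dx": 0,"dy": 0.024,"dz": 0,"ax": 0,"ay": 0,"az": 0,"gripper": 1},{"dx": 0,"dy": 0.018,"dz": 0,"ax": 0,"ay": 0,"az": 0,"gripper": 1},{"dx": 0,"dy": 0,"dz": 0,"ax": 0,"ay": 0,"az": 0,"gripper": 1},{"dx": 0,"dy": 0,"dz": 0,"ax": 0,"ay": 0,"az": 0,"gripper": 1}])

```text
time_s: 14.4
tcp_pos: [462.5, -271.4, 170.1]
eef_rot: [-0.0, 0.997, -0.078, -0.0]
contact_force: [0.4, 0.5, -0.1]
opening: 86.9
```

```bash
python3 - <<'E'
from h import *
s,p,d,c=snap("w4"); P=cloud(c,d)
u,v=proj(c,[476.7,-182.3,60])[0].astype(int); print(s['tcp_pos'],u,v,s['contact_force'])
q=P[...,:2]-[476.7,-182.3]; rr=np.hypot(q[...,0],q[...,1]); 
for lo,hi in((20,26),(34,42)):
    zz=P[...,2][(rr>lo)&(rr<hi)&(d>0)&(np.arange(400)[:,None]<230)]; print(lo,hi,np.percentile(zz,[10,50,90]).round(1))
a=p[max(v-70,0):v+70,max(u-90,0):u+90]; cv2.imwrite("pics/c3.png",np.clip(cv2.resize(a,None,fx=4,fy=4,interpolation=cv2.INTER_CUBIC)*1.2,0,255).astype(np.uint8)[:,:,::-1])
E
```

```text
[ 462.54394739 -271.35204261  170.13321302] 316 73 [ 0.40873887  0.4702232  -0.13996979]
20 26 [ 88.4 103.3 104.3]
34 42 [44.5 45.4 46.3]
```

View pics/c3.png

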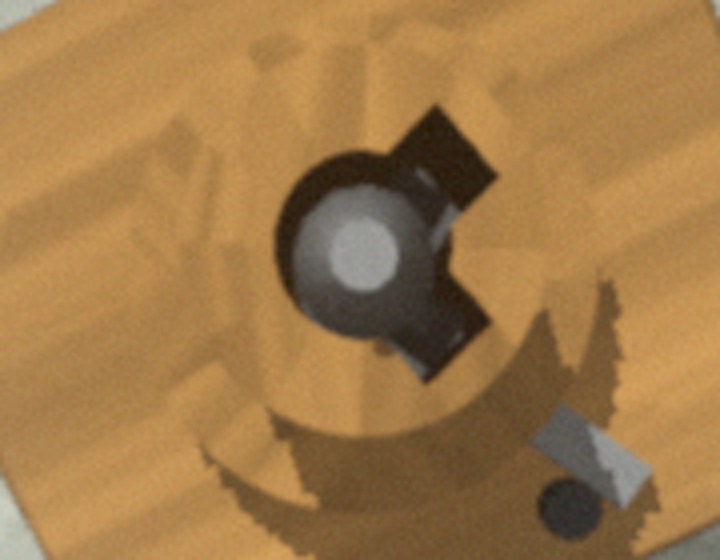

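The pointer bar at (595,458) lies against the dark stop post at (570,508). The hub's flange top is at about 45.4 mm and its boss top at about 104 mm, so it is down on the shoulder. I'll hand the job in.

```bash
python3 -c "
from cell import ticket
print(ticket.close_job())"
```

```text
the job is handed in; nothing more can be done
None
```

I fitted hub_b, the one with two keyways a right angle apart, over the winder's shaft. I then turned hub and shaft clockwise to the stop post, let go and handed the job in at about 14.5 s. I moved nothing else: the other two hubs, pliers, jar, bangle and screwdriver were not touched.

- **Fit:** the hub slid past the keys without resistance and stopped on the shoulder, where the force rose to about 11 N. After release, depth readings put the flange top at about 45.4 mm and the boss top at about 104 mm, against 46 mm and 104 mm for a fully seated hub.
- **Stop:** the torque rose to about 1.05 N m and stayed there while the hand turned a further 4°, so the hub was slipping in the fingers against the stop. The last wrist picture shows the pointer against the post.
- **Robot at the end:** the hand is clear of everything, with contact force near zero.

My first two move calls were refused because some keys were missing from the rows. No check failed or disagreed.

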